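Open the battery compartment of a data logger

ROBOT

A 7-joint arm with a two-finger parallel gripper is mounted at the origin on a cart in front of the work surface, level with it; the furniture and walls round the work are solid. World frame = base frame: x ahead of the robot, y to its left, z up, the work surface at z = 0. Lengths are in m, angles in degrees, forces in N, time in s.
With the tool pointing down it reaches from about 0.425 to 0.875 m from the base axis. Payload 4.7 kg.
Tool frame: the origin (TCP) lies at the very end of the fingers, on their centre line; the grasp point (between the pads) lies env.hold_point_z behind it (env.hold_point_z is the distance from the TCP to the grasp point, in m); z points along the fingers, y is the line along which they close (so a half turn about z gives the same grasp; the last joint's range is limited). The gripper opens to 87 mm and grips with 3 to 60 N. Pads are 19 mm wide; open, the fingers measure 117 mm over their backs; the gripper's body (75 mm by 190 mm) begins 51 mm behind the grasp point.
Start: joints at [68.761, 18.392, -4.016, 83.108, 1.295, 78.541, -3.26], TCP at [0.244, -0.602, 0.223] pointing down, gripper open.
Joint ranges: [-163.93, 163.93], [-17.29, 119.83], [-79.2, 71.16], [3.27, 140.29], [-89.18, 269.18], [5.43, 117.66], [-154.24, 154.24]. Speed limits (degrees/s): [147.25, 147.25, 180, 180, 180, 180, 180].

INTERFACE

Orientations are given as [roll, pitch, yaw] about the fixed x, y, z axes, in that order (R = Rz(yaw) Ry(pitch) Rx(roll)).
In Python, from cell import env gives the robot as it stands.
- The arm moves only by the shell command python3 -m jog 'ROWS' [FORCE]. ROWS is JSON, a list of rows, each an object with "dp": the shift along the tool's x, y, z in cm, a list of three; "twist": the turn about the tool's z in degrees; "fingers": the opening, from 0 (shut) to 1 (fully open). A call has 1 to 8 rows; each row is the pose to reach, as a shift and turn from the pose commanded when the call began, along the tool's axes at that moment; what a row does not reach only later rows make up. A row lasts 1/8 s, in which the tool goes at most 62.5 mm and 10.7 degrees, less where a joint would pass 70% of its speed; a pose out of reach is approached as far as the arm can. A call with a gripper value outside its range is refused whole. The fingers move at their own pace and stop on an object; FORCE is the grip in N (left out, the last holds). Time passes only in rows, so rows that repeat a pose let the fingers close. It gives the time, the measured TCP pose, the force, the opening and the grip force at its end, in the units of the state.
- env.get_obs(): the state, without advancing time (a new reading comes with each control period).
- env.read_camera(name): name is "scene" or "top" or "wrist"; returns a dict with "pixels" (480x640x3 uint8, blue, green, red), "depth" (480x640 float32, m along the optical axis (not along the pixel's ray), 0 where there is no reading), "fx", "fy", "cx", "cy" (pixels), "rvec" (rotation vector, rad) and "tvec" (3), from world to camera coordinates, as OpenCV has them. Camera axes: x right, y down, z forward; pixel columns grow to the right and rows downward; lengths in m; the calibration is good to about 2 mm. A picture is of the moment at which its call begins.
- env.sign_off(): hands the job in; it is judged then, once.
The state is a dict: "time_s": time; "qpos": joint angles; "joint_velocities": joint speeds; "effort": joint torques, N m; "tool_pos": TCP position; "tool_rot": TCP orientation; "force": force on the tool from outside, world axes, zero at the start; "wrist_torque": the same for the moment, N m; "grip_width": finger opening in m; "grasp_force": force on a finger pad.
Only numpy, scipy, OpenCV 4.12 (cv2) and the standard library are available. Lean on these libraries where they do the work, as an engineer would, in place of code of your own. Each camera call takes 0.05 s, during which the arm holds its last target. There are 200 camera calls.

TASK

Unscrew the orange cap from the battery neck of the grey data logger without straining its thread, and keep hold of the cap as it comes free, because a spring pushes it off. Then set the cap down in the shallow blue tray, upright with its open side down, and let go of it only there. Leave the bottle, the tape roll and the small grey pod where they are.

Things in the scene. Friction and masses are not known exactly. Their poses are not given: they have to be found in the camera images.
- cap: orange ribbed plastic screw cap, 44 mm diameter (45 mm over the ribs), 32 mm high, 50 g, open below (wall 3 mm), screwed on the logger's upright neck. Origin: centre of its lower rim; z up through the closed top; a white line on the top points along x. At the start its lower rim stands 16 to 22 mm above the logger's top face. It bears a 60 N grip, but has only 1 mm of side play on the neck: close gently and centre the grip by feel.
- cap_top (a point): centre of the cap's closed top, 32 mm above its origin. Right-hand thread: the cap comes off anticlockwise seen from above and rises 16 mm per full turn, so the gripper must rise with it. It takes between 0.9 and 1.3 turns, differing from time to time: feel when it lets go. Until then it cannot be lifted; over 25 N between cap and logger (lifting, pressing, dragging sideways) strips the thread.
- logger: grey cast data logger, fixed to the worktop, 120 x 100 x 45 mm (158 mm along x over its two feet). Origin: centre of its underside, z up. From the middle of its top face rises the upright aluminium threaded neck, 35 mm diameter over the thread, 44 mm tall, which the cap surrounds.
- neck_top (a point): centre of the top of the neck, on the cap's turning axis, 89 mm above the worktop. A sprung battery cell in the neck pushes the cap up, with 8 N at first and 6 N when the thread lets go; a free cap that is not held is pushed off. The cell then stands up to 37 mm above this point inside the cap: lift the cap's rim over it before moving sideways.
- tray: shallow blue open tray with a black floor, fixed, 124 x 144 mm outside, rim 11 mm high and 3 mm thick. Origin: centre of its underside; x along its short side.
- tray_floor (a point): centre of the tray's inner floor, 3 mm above the worktop
- flux_bottle: small bottle with a thin dosing needle, 29 x 32 x 82 mm, loose, upright behind the logger. Origin: centre of its underside. Leave it alone.
- tape_roll: roll of orange tape lying flat, 51 mm diameter, 19 mm high, loose, behind the logger. Origin: centre of its underside. Leave it alone.
- debug_pod: small light grey plastic pod, 43 x 97 x 19 mm, loose, in front of the logger. Origin: centre of its underside. Leave it alone.
Mind the look-alikes: they are no part of the job. What is shaped like the cap but purple or yellow is not meant.

How it is judged:
By the outcome, as a careful person would: the job done as asked, in the order asked, and still so for the second after the job is handed in, with the robot touching nothing.
It also fails if it takes over 72 s, if anything falls off the work surface, if the arm or the gripper's body presses on something with over 40 N, if the wrist force passes 120 N, or if a joint passes its speed limit or range.

## Working session

There is one attempt and no reset: what is moved stays moved. The work goes in short steps, Python scripts to look and compute and a shell command to move; the robot and the scene stay as the last step left them, time stands still between calls to the robot, and variables do not carry over. Pictures are saved under pics/ and viewed, at most 10 in all, crops included, and the job is handed in when it is done.

```bash
mkdir -p pics; ls
cat > h.py <<'E'
import numpy as np, cv2
from cell import env
def cam(n):
    c=env.read_camera(n); return c
def world(c,u,v,d=None):
    R,_=cv2.Rodrigues(np.array(c['rvec'],float)); t=np.array(c['tvec'],float).ravel()
    d=c['depth'][int(v),int(u)] if d is None else d
    p=np.array([(u-c['cx'])/c['fx']*d,(v-c['cy'])/c['fy']*d,d])
    return R.T@(p-t)
def wmap(c):
    R,_=cv2.Rodrigues(np.array(c['rvec'],float)); t=np.array(c['tvec'],float).ravel()
    v,u=np.mgrid[:480,:640]; d=c['depth']
    P=np.stack([(u-c['cx'])/c['fx']*d,(v-c['cy'])/c['fy']*d,d],-1)
    return (P-t)@R
E
python3 - <<'E'
from h import *
o=env.get_obs(); print({k:np.round(v,4) for k,v in o.items()}, env.hold_point_z)
a=cam('top'); b=cam('scene')
cv2.imwrite('pics/top.png',a['pixels']); cv2.imwrite('pics/scene.png',b['pixels'])
np.savez('top.npz',**a)
E
```

```text
pics
{'time_s': np.float64(0.0), 'qpos': array([68.7624, 18.44  , -4.0157, 83.1752,  1.2959, 78.5415, -3.2592]), 'joint_velocities': array([ 0.0346,  0.0475,  0.0735, -0.0923,  0.    , -0.2665,  0.027 ]), 'effort': array([ 2.00000e-04, -4.91286e+01, -4.03800e-01, -3.12529e+01,
       -6.39000e-02,  4.38000e-02,  2.00000e-04]), 'tool_pos': array([ 0.2437, -0.602 ,  0.2214]), 'tool_rot': array([-1.798886e+02,  6.700000e-03,  2.204850e+01]), 'force': array([ 0.0227,  0.3112, -0.2102]), 'wrist_torque': array([-0.0349,  0.0036,  0.0419]), 'grasp_force': np.float64(0.0), 'grip_width': np.float64(0.0873)} 0.0187
```

View pics/top.png

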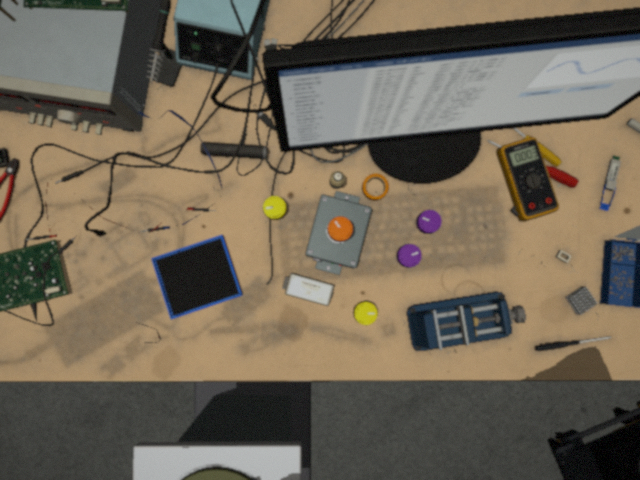

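View pics/scene.png

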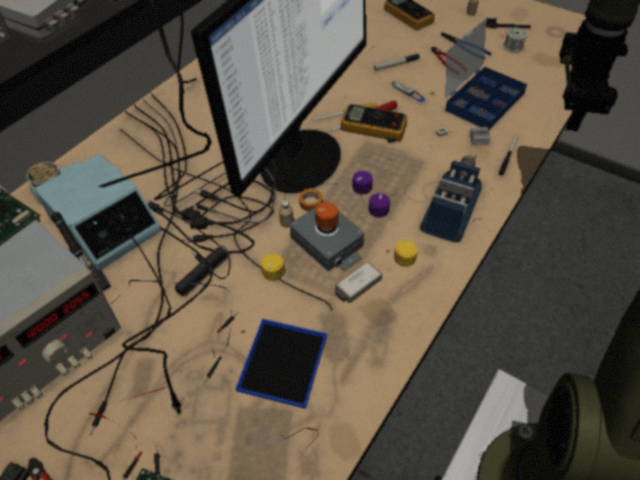

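The top view shows the orange cap on the logger at (341,229), the tray at about (197,277), the pod at (309,290), the bottle at (338,180) and the tape at (375,186). The monitor stands behind them, and the purple and yellow caps are decoys.

Run:
```python
from h import *
c=dict(np.load('top.npz')); W=wmap(c); I=c['pixels']
hsv=cv2.cvtColor(I,cv2.COLOR_BGR2HSV)
Z=W[...,2]
m=(hsv[...,0]<14)&(hsv[...,1]>170)&(Z>0.08)&(Z<.13)
m[:200]=0;m[260:]=0;m[:,:310]=0;m[:,370:]=0
P=W[m]; print('cap',m.sum(),P.mean(0),np.median(P,0),P.min(0),P.max(0))
for n,u,v in [('cap',341,229),('trayfl',197,277),('logtop',322,250),('logtop2',360,210),('bottle',338,180),('tape',384,187),('pod',309,290),('y1',275,208),('y2',366,313),('p1',429,221),('p2',409,256),('monbottom',290,145),('mon',400,130),('logfootN',352,197),('footS',325,267)]:
    print(n,world(c,u,v).round(3))
mt=(hsv[...,0]>100)&(hsv[...,0]<125)&(hsv[...,1]>150)
mt[:225]=0;mt[325:]=0;mt[:,:145]=0;mt[:,250:]=0
r=cv2.minAreaRect(np.argwhere(mt)[:,::-1].astype(np.float32)); print(r)
for q in cv2.boxPoints(r): print(world(c,q[0],q[1],float(np.median(c['depth'][mt]))).round(3))
print('tray c',world(c,*r[0]).round(3))
# logger corners
ml=(Z>.035)&(Z<.055); ml[:190]=0;ml[275:]=0;ml[:,:300]=0;ml[:,380:]=0
r=cv2.minAreaRect(W[ml][:,:2].astype(np.float32)); print('logger',r)
w=cv2.resize(I[150:350,130:460],None,fx=2.4,fy=2.4,interpolation=cv2.INTER_CUBIC); cv2.imwrite('pics/crop.png',w)
```

```text
cap 124 [ 0.55996246 -0.23168504  0.09916431] [ 0.56115347 -0.23231875  0.09927152] [ 0.53595774 -0.25246715  0.08973613] [ 0.57714611 -0.20948433  0.10446567]
cap [ 0.556 -0.233  0.097]
trayfl [0.47  0.041 0.006]
logtop [ 0.521 -0.2    0.042]
logtop2 [ 0.596 -0.271  0.045]
bottle [ 0.65  -0.229  0.062]
tape [ 0.645 -0.321  0.012]
pod [ 0.446 -0.176  0.017]
y1 [ 0.601 -0.111  0.036]
y2 [ 0.403 -0.283  0.032]
p1 [ 0.576 -0.404  0.032]
p2 [ 0.51  -0.364  0.034]
monbottom [ 0.686 -0.145  0.186]
mon [ 0.706 -0.322  0.205]
logfootN [ 0.626 -0.259  0.008]
footS [ 0.49  -0.207  0.005]
((196.6500244140625, 276.4499816894531), (61.98063659667969, 73.68106079101562), 71.56505584716797)
[0.506 0.128 0.007]
[ 0.55  -0.007  0.011]
[ 0.437 -0.045  0.004]
[0.392 0.09  0.   ]
tray c [0.471 0.042 0.002]
logger ((0.5575050115585327, -0.2302393913269043), (0.09992879629135132, 0.12046050280332565), 75.02320098876953)
```

The cap centre is at about (0.557,-0.231) with its top at z≈0.097, and the tray centre is at (0.471,0.042). The logger centre at (0.5575,-0.230) agrees with this, so I'm moving above the cap.

```bash
python3 -m jog '[{"dp":[5.4,-2.8,0],"twist":10,"fingers":1},{"dp":[10.7,-5.6,0],"twist":20,"fingers":1},{"dp":[16.1,-8.5,0],"twist":30,"fingers":1},{"dp":[21.5,-11.3,0],"twist":40,"fingers":1},{"dp":[26.8,-14.1,0],"twist":50,"fingers":1},{"dp":[32.2,-17,0],"twist":60,"fingers":1},{"dp":[37.6,-19.8,0],"twist":70,"fingers":1},{"dp":[42.9,-22.6,0],"twist":80,"fingers":1}]' 5
python3 -c "
from h import *
print(env.get_obs()['qpos'])"
```

```text
time_s: 1.1
tool_pos: [0.5498, -0.24, 0.2223]
tool_rot: [180.0, 0.0, -57.3]
force: [0.7, -0.4, -0.3]
grip_width: 0.0869
grasp_force: 0.0
[  32.72108436   12.92773095  -13.71721891   90.27746276    3.13875098
   77.1935055  -128.67409637]
```

```bash
python3 -m jog '[{"dp":[0,0,0],"twist":10,"fingers":1},{"dp":[0,0,0],"twist":18,"fingers":1},{"dp":[0,0,0],"twist":18,"fingers":1}]' 5
python3 - <<'E'
from h import *
o=env.get_obs();print(o['qpos'].round(1),o['tool_pos'],o['tool_rot'])
c=cam('wrist'); W=wmap(c); I=c['pixels']; cv2.imwrite('pics/wrist.png',I)
hsv=cv2.cvtColor(I,cv2.COLOR_BGR2HSV); Z=W[...,2]
m=(hsv[...,0]<16)&(hsv[...,1]>150)&(c['depth']>0)&(np.hypot(W[...,0]-.557,W[...,1]+.231)<.04)&(Z>.06)
P=W[m]; zt=np.percentile(P[:,2],90); T=P[P[:,2]>zt-.004]
print(m.sum(),'top z',np.median(T[:,2]),zt,'zmin',np.percentile(P[:,2],2),'circle',cv2.minEnclosingCircle(T[:,:2].astype(np.float32)),T.mean(0))
E
```

```text
time_s: 1.48
tool_pos: [0.5489, -0.2412, 0.222]
tool_rot: [179.9, 0.0, -74.9]
force: [-0.2, -1.0, -0.4]
grip_width: 0.0871
grasp_force: 0.0
[  31.3   12.8  -11.9   90.4    2.7   77.2 -145.7] [ 0.54891607 -0.24122811  0.22201585] [ 1.79945742e+02  2.54017518e-02 -7.48663588e+01]
1003 top z 0.09869553043618605 0.09985589929599728 zmin 0.07376861967968165 circle ((0.5660762190818787, -0.2324637621641159), 0.030868740752339363) [ 0.56076972 -0.24346012  0.10184512]
```

View pics/wrist.png

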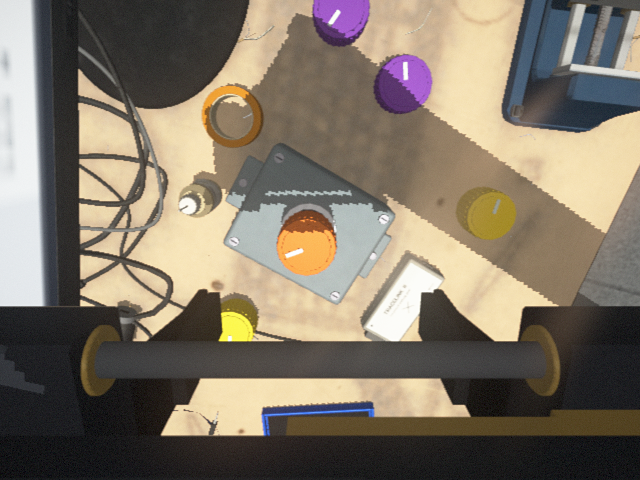

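The wrist view shows the cap top as a disc centred at about (306,251), with an approximate radius of 28 px and the white line at lower left. The fingers are clear on both sides.

Run:
```python
from h import *
c=cam('wrist'); W=wmap(c); print(c['depth'][251,306],world(c,306,251))
I=c['pixels']
for z in(.095,.098):
    a,b=world(c,306,251,.1),world(c,306,251,.3); print(z,(a+(b-a)*(z-a[2])/(b[2]-a[2])).round(4))
for u,v in[(306,235),(306,245),(306,260),(306,270),(290,255),(325,255),(250,235),(360,230),(330,285)]: print(u,v,W[v,u].round(4))
cv2.imwrite('pics/capw.png',cv2.resize(I[195:285,255:360],None,fx=6,fy=6,interpolation=cv2.INTER_CUBIC))
```

```text
0.2982814 [ 0.55605917 -0.23040754  0.09893891]
0.095 [ 0.5559 -0.2292  0.095 ]
0.098 [ 0.556  -0.2301  0.098 ]
306 235 [ 0.5592 -0.2425  0.1   ]
306 245 [ 0.5572 -0.2348  0.0988]
306 260 [ 0.5543 -0.2237  0.0992]
306 270 [ 0.5524 -0.2167  0.1007]
290 255 [ 0.5667 -0.2247  0.1001]
325 255 [ 0.5417 -0.2311  0.099 ]
250 235 [ 0.6041 -0.2151  0.0447]
360 230 [ 0.5131 -0.2442  0.0438]
330 285 [ 0.5246 -0.1884  0.0445]
```

View pics/capw.png

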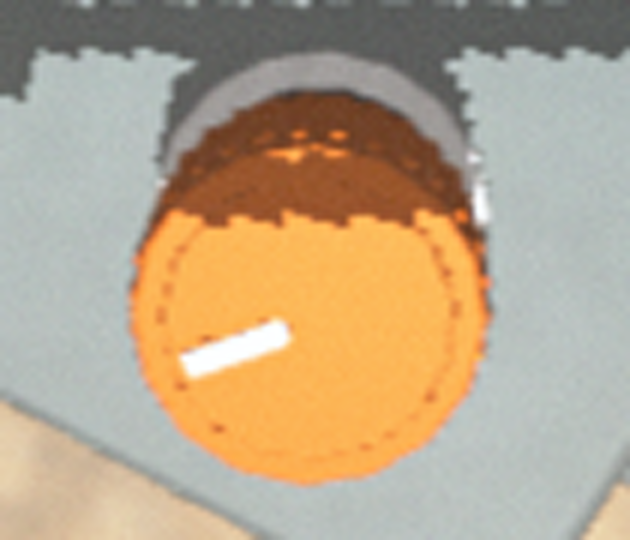

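```bash
python3 -m jog '[{"dp":[-0.5,-1.0,2],"twist":0,"fingers":1},{"dp":[-0.5,-1.0,6],"twist":0,"fingers":1},{"dp":[-0.5,-1.0,10],"twist":0,"fingers":0.9},{"dp":[-0.5,-1.0,13],"twist":0,"fingers":0.8},{"dp":[-0.5,-1.0,15.1],"twist":0,"fingers":0.7},{"dp":[-0.5,-1.0,15.1],"twist":0,"fingers":0.6}]' 3; python3 -c "
from h import *
print(env.get_obs()['qpos'].round(1))"
```

```text
time_s: 2.33
tool_pos: [0.5556, -0.2325, 0.0683]
tool_rot: [179.8, 0.2, -74.9]
force: [0.6, 0.0, 0.2]
grip_width: 0.0586
grasp_force: 0.0
[  30.1   20.2  -11.9   99.5    4.6   61.1 -148.2]
```

```bash
python3 -m jog '[{"dp":[0,0,0],"twist":0,"fingers":0.55},{"dp":[0,0,-0.1],"twist":0,"fingers":0.53},{"dp":[0,0,-0.1],"twist":0,"fingers":0.52},{"dp":[0,0,-0.1],"twist":0,"fingers":0.5},{"dp":[0,0,-0.1],"twist":0,"fingers":0.48}]' 3; python3 -c "
from h import *
for i in range(3):
  o=env.get_obs();print(o['force'].round(2),o['grasp_force'],o['grip_width'],o['tool_pos'].round(4));env.read_camera('wrist')"
```

```text
time_s: 2.95
tool_pos: [0.5577, -0.2344, 0.0732]
tool_rot: [-180.0, -0.1, -75.0]
force: [-0.3, -1.1, 2.6]
grip_width: 0.0444
grasp_force: 3.0
[-0.29 -1.14  2.58] 3.0001231091591762 0.04436136716580499 [ 0.5577 -0.2344  0.0732]
[-1.4  -0.91  4.24] 3.0000710584681656 0.04424643703618026 [ 0.5577 -0.2344  0.0732]
[-0.7  -0.36  4.63] 3.000040336719394 0.04463682411889417 [ 0.5577 -0.2344  0.0732]
```

```bash
python3 -m jog '[{"dp":[0,0,0],"twist":0,"fingers":0.6},{"dp":[0,0,0],"twist":-10,"fingers":0.62},{"dp":[0,0,0],"twist":-20,"fingers":0.62},{"dp":[0,0,0],"twist":-30,"fingers":0.62},{"dp":[0,0,0],"twist":-40,"fingers":0.62},{"dp":[0,0,0],"twist":-50,"fingers":0.62},{"dp":[0,0,0],"twist":-60,"fingers":0.62},{"dp":[0,0,0],"twist":-70,"fingers":0.6}]' 3; python3 -m jog '[{"dp":[0,0,0],"twist":-10,"fingers":0.58},{"dp":[0,0,0],"twist":-20,"fingers":0.56},{"dp":[0,0,0],"twist":-20,"fingers":0.53},{"dp":[0,0,0],"twist":-20,"fingers":0.52},{"dp":[0,0,0],"twist":-20,"fingers":0.5},{"dp":[0,0,0],"twist":-20,"fingers":0.48}]' 3; python3 -c "
from h import *
for i in range(2):
  o=env.get_obs();print(o['force'].round(2),o['wrist_torque'].round(2),o['grasp_force'],o['grip_width'],o['tool_pos'].round(4));env.read_camera('wrist')"
```

```text
time_s: 4.1
tool_pos: [0.5573, -0.2337, 0.0719]
tool_rot: [-180.0, 0.0, -4.6]
force: [-0.1, 0.1, -0.6]
grip_width: 0.0527
grasp_force: 0.0
time_s: 4.85
tool_pos: [0.5568, -0.2317, 0.0719]
tool_rot: [-179.8, 0.1, 15.0]
force: [-2.5, 5.7, -0.9]
grip_width: 0.0432
grasp_force: 3.0
[-2.46  5.69 -0.87] [ 1.13  0.5  -0.01] 3.002957811543414 0.04317744058967362 [ 0.5568 -0.2317  0.0719]
[-1.78  6.26 -0.37] [1.19 0.44 0.02] 2.9963831895049964 0.043203242658162964 [ 0.5568 -0.2317  0.0719]
```

```bash
python3 -m jog '[{"dp":[0,-0.1,0],"twist":0,"fingers":0.48},{"dp":[0,-0.2,0],"twist":0,"fingers":0.48},{"dp":[0,-0.2,0],"twist":0,"fingers":0.48},{"dp":[0,-0.2,0],"twist":0,"fingers":0.48}]' 3; python3 -c "
from h import *
for i in range(2):
  o=env.get_obs();print(o['force'].round(2),o['wrist_torque'].round(2),o['grasp_force'],o['grip_width'],o['tool_pos'].round(4));env.read_camera('wrist')"
```

```text
time_s: 5.45
tool_pos: [0.5568, -0.2317, 0.0722]
tool_rot: [-180.0, 0.0, 15.0]
force: [-1.9, 3.9, -3.4]
grip_width: 0.043
grasp_force: 3.0
[-1.88  3.87 -3.41] [0.88 0.21 0.02] 3.010049711676217 0.04295684291671633 [ 0.5568 -0.2317  0.0722]
[-0.87  4.47 -3.94] [0.96 0.16 0.05] 3.0101808857217094 0.04324880383119945 [ 0.5568 -0.2317  0.0722]
```

```bash
python3 -m jog '[{"dp":[0,-0.1,0],"twist":0,"fingers":0.48},{"dp":[0,-0.2,-0.0],"twist":0,"fingers":0.48},{"dp":[0,-0.2,0],"twist":0,"fingers":0.48},{"dp":[0,-0.2,0],"twist":0,"fingers":0.48}]' 3; python3 -c "
from h import *
for i in range(2):
  o=env.get_obs();print(o['force'].round(2),o['wrist_torque'].round(2),o['grasp_force'],o['grip_width'],o['tool_pos'].round(4));env.read_camera('wrist')"
```

```text
time_s: 6.05
tool_pos: [0.5567, -0.2316, 0.0728]
tool_rot: [179.9, -0.0, 15.0]
force: [1.3, -2.1, -5.2]
grip_width: 0.0433
grasp_force: 3.0
[ 1.28 -2.15 -5.19] [-0.32 -0.25  0.01] 3.047150127918954 0.043335186345325884 [ 0.5567 -0.2316  0.0728]
[ 0.79 -1.9  -5.58] [-0.37 -0.25  0.05] 3.0474277982965248 0.04299649769895718 [ 0.5567 -0.2316  0.0728]
```

```bash
python3 -m jog '[{"dp":[0,0,0],"twist":0,"fingers":0.55},{"dp":[0.1,0.08,0],"twist":0,"fingers":0.55},{"dp":[0.1,0.08,0],"twist":0,"fingers":0.53},{"dp":[0.1,0.08,0],"twist":0,"fingers":0.5},{"dp":[0.1,0.08,0],"twist":0,"fingers":0.48},{"dp":[0.1,0.08,0],"twist":0,"fingers":0.45}]' 5; python3 -c "
from h import *
for i in range(2):
  o=env.get_obs();print(o['force'].round(2),o['wrist_torque'].round(2),o['grasp_force'],o['grip_width'],o['tool_pos'].round(4));env.read_camera('wrist')"
```

```text
time_s: 6.9
tool_pos: [0.558, -0.2312, 0.0728]
tool_rot: [179.9, -0.0, 15.0]
force: [1.7, -1.8, -0.3]
grip_width: 0.0431
grasp_force: 5.0
[ 1.72 -1.81 -0.26] [-0.41 -0.3   0.01] 4.965898011665075 0.04312986027759106 [ 0.558  -0.2312  0.0728]
[ 1.17 -2.04  0.44] [-0.38 -0.3   0.03] 4.965750660957227 0.04299399885420639 [ 0.558  -0.2312  0.0728]
```

```bash
python3 -m jog '[{"dp":[0,0.05,0],"twist":0,"fingers":0.4},{"dp":[0,0.05,0],"twist":0,"fingers":0.4},{"dp":[0,0.05,-0.022],"twist":-5,"fingers":0.4},{"dp":[0,0.05,-0.067],"twist":-15,"fingers":0.4},{"dp":[0,0.05,-0.111],"twist":-25,"fingers":0.4},{"dp":[0,0.05,-0.156],"twist":-35,"fingers":0.4}]' 20; python3 -c "
from h import *
o=env.get_obs();print(o['force'].round(2),o['wrist_torque'].round(2),o['grasp_force'],o['grip_width'],o['tool_pos'].round(4))
c=cam('wrist');cv2.imwrite('pics/w2.png',c['pixels'])"
```

```text
time_s: 7.75
tool_pos: [0.5571, -0.2304, 0.0742]
tool_rot: [-179.9, 0.0, 50.4]
force: [-1.7, 0.3, 2.6]
grip_width: 0.0428
grasp_force: 19.9
[-1.67  0.29  2.55] [ 0.01  0.17 -0.04] 19.903813897751448 0.04279040134403662 [ 0.5571 -0.2304  0.0742]
```

View pics/w2.png

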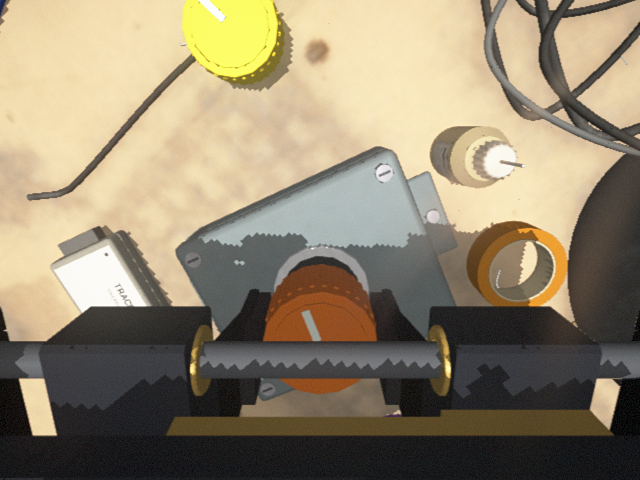

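The line on the cap (306,311 to 318,340) has turned with the gripper by about 35°, and the forces are low. I'm continuing.

```bash
python3 -m jog '[{"dp":[0,0,-0.044],"twist":-10,"fingers":0.4},{"dp":[0,0,-0.089],"twist":-20,"fingers":0.4},{"dp":[0,0,-0.133],"twist":-30,"fingers":0.4},{"dp":[0,0,-0.178],"twist":-40,"fingers":0.4},{"dp":[0,0,-0.222],"twist":-50,"fingers":0.4},{"dp":[0,0,-0.267],"twist":-60,"fingers":0.4},{"dp":[0,0,-0.311],"twist":-70,"fingers":0.4},{"dp":[0,0,-0.356],"twist":-80,"fingers":0.4}]' 20; python3 -c "
from h import *
o=env.get_obs();print(o['force'].round(2),o['wrist_torque'].round(2),o['qpos'][6])"
```

```text
time_s: 8.8
tool_pos: [0.557, -0.23, 0.0776]
tool_rot: [-180.0, -0.1, 130.2]
force: [-2.2, 1.0, 1.6]
grip_width: 0.0428
grasp_force: 19.9
[-2.22  1.02  1.61] [ 0.3   0.25 -0.06] 45.01362216726591
```

```bash
python3 -m jog '[{"dp":[0,0,-0.044],"twist":-10,"fingers":0.4},{"dp":[0,0,-0.089],"twist":-20,"fingers":0.4},{"dp":[0,0,-0.133],"twist":-30,"fingers":0.4},{"dp":[0,0,-0.178],"twist":-40,"fingers":0.4},{"dp":[0,0,-0.222],"twist":-50,"fingers":0.4},{"dp":[0,0,-0.267],"twist":-60,"fingers":0.4},{"dp":[0,0,-0.311],"twist":-70,"fingers":0.4},{"dp":[0,0,-0.356],"twist":-80,"fingers":0.4}]' 20;  python3 -m jog '[{"dp":[0,0,-0.044],"twist":-10,"fingers":0.4},{"dp":[0,0,-0.067],"twist":-15,"fingers":0.4},{"dp":[0,0,-0.067],"twist":-15,"fingers":0.4}]'; python3 -c "
from h import *
o=env.get_obs();print(o['force'].round(2),o['wrist_torque'].round(2),o['qpos'][6])"
```

```text
time_s: 9.8
tool_pos: [0.5564, -0.2312, 0.0811]
tool_rot: [179.9, -0.2, -149.8]
force: [-2.6, -1.3, 2.4]
grip_width: 0.0426
grasp_force: 19.9
time_s: 10.18
tool_pos: [0.5566, -0.2314, 0.0817]
tool_rot: [179.9, -0.1, -135.1]
force: [-3.1, -1.1, 3.8]
grip_width: 0.0427
grasp_force: 19.9
[-3.12 -1.07  3.78] [-0.13  0.71  0.02] 130.9068510576718
```

```bash
python3 -m jog '[{"dp":[0,0,0],"twist":0,"fingers":0.59},{"dp":[0.03,0.03,0],"twist":0,"fingers":0.6},{"dp":[0.03,0.03,0],"twist":10,"fingers":0.6},{"dp":[0.03,0.03,0],"twist":20,"fingers":0.6},{"dp":[0.03,0.03,0],"twist":30,"fingers":0.6},{"dp":[0.03,0.03,0],"twist":40,"fingers":0.6},{"dp":[0.03,0.03,0],"twist":50,"fingers":0.6},{"dp":[0.03,0.03,0],"twist":60,"fingers":0.6}]' 5 | head -3
R='' ; python3 -m jog '[{"dp":[0,0,0],"twist":10,"fingers":0.6},{"dp":[0,0,0],"twist":20,"fingers":0.6},{"dp":[0,0,0],"twist":30,"fingers":0.6},{"dp":[0,0,0],"twist":40,"fingers":0.6},{"dp":[0,0,0],"twist":50,"fingers":0.6},{"dp":[0,0,0],"twist":60,"fingers":0.6},{"dp":[0,0,0],"twist":70,"fingers":0.6},{"dp":[0,0,0],"twist":80,"fingers":0.6}]' | head -3
python3 -m jog '[{"dp":[0,0,0],"twist":10,"fingers":0.6},{"dp":[0,0,0],"twist":20,"fingers":0.6},{"dp":[0,0,0],"twist":30,"fingers":0.6},{"dp":[0,0,0],"twist":40,"fingers":0.6},{"dp":[0,0,0],"twist":50,"fingers":0.6},{"dp":[0,0,0],"twist":60,"fingers":0.6},{"dp":[0,0,0],"twist":70,"fingers":0.6},{"dp":[0,0,0],"twist":80,"fingers":0.6}]' | head -3
python3 -m jog '[{"dp":[0,0,0],"twist":10,"fingers":0.6},{"dp":[0,0,0],"twist":20,"fingers":0.6},{"dp":[0,0,0],"twist":30,"fingers":0.6},{"dp":[0,0,0],"twist":40,"fingers":0.6},{"dp":[0,0,0],"twist":50,"fingers":0.6},{"dp":[0,0,0],"twist":55,"fingers":0.6},{"dp":[0,0,0],"twist":55,"fingers":0.55}]'
python3 -c "
from h import *
o=env.get_obs();print(o['force'].round(2),o['wrist_torque'].round(2),o['qpos'][6])"
```

```text
time_s: 11.18
tool_pos: [0.5575, -0.2308, 0.0818]
tool_rot: [180.0, 0.0, 164.7]
time_s: 12.18
tool_pos: [0.5575, -0.2306, 0.0818]
tool_rot: [180.0, -0.0, 84.7]
time_s: 13.18
tool_pos: [0.5576, -0.2306, 0.0818]
tool_rot: [-180.0, -0.0, 4.7]
time_s: 14.05
tool_pos: [0.5575, -0.2307, 0.0818]
tool_rot: [-180.0, -0.0, -49.9]
force: [0.1, -0.5, -0.3]
grip_width: 0.0496
grasp_force: 0.0
[ 0.11 -0.48 -0.31] [ 0.1   0.04 -0.05] -124.45867592964244
```

```bash
python3 -m jog '[{"dp":[0,0,0],"twist":10,"fingers":0.55},{"dp":[0,0,0],"twist":18,"fingers":0.54},{"dp":[0,0,0],"twist":18,"fingers":0.53},{"dp":[0,0,0],"twist":18,"fingers":0.5},{"dp":[0,0,0],"twist":18,"fingers":0.48},{"dp":[0,0,0],"twist":18,"fingers":0.45}]' 4
python3 -c "
from h import *
o=env.get_obs();print(o['force'].round(2),o['wrist_torque'].round(2),o['qpos'][6])"
```

```text
time_s: 14.8
tool_pos: [0.5575, -0.231, 0.0819]
tool_rot: [-180.0, -0.0, -67.9]
force: [0.7, 0.3, -0.2]
grip_width: 0.0438
grasp_force: 4.0
[ 0.74  0.3  -0.18] [ 0.25 -0.11 -0.03] -141.64323058846583
```

```bash
python3 -m jog '[{"dp":[0,0,0],"twist":0,"fingers":0.4},{"dp":[0,0,0],"twist":0,"fingers":0.4},{"dp":[0,0,-0.044],"twist":-10,"fingers":0.4},{"dp":[0,0,-0.089],"twist":-20,"fingers":0.4},{"dp":[0,0,-0.133],"twist":-30,"fingers":0.4},{"dp":[0,0,-0.178],"twist":-40,"fingers":0.4},{"dp":[0,0,-0.222],"twist":-50,"fingers":0.4},{"dp":[0,0,-0.267],"twist":-60,"fingers":0.4}]' 20; python3 -c "
from h import *
o=env.get_obs();print(o['force'].round(2),o['wrist_torque'].round(2),o['qpos'][6])"
python3 -m jog '[{"dp":[0,0,-0.044],"twist":-10,"fingers":0.4},{"dp":[0,0,-0.089],"twist":-20,"fingers":0.4},{"dp":[0,0,-0.133],"twist":-30,"fingers":0.4},{"dp":[0,0,-0.178],"twist":-40,"fingers":0.4},{"dp":[0,0,-0.2],"twist":-45,"fingers":0.4}]'; python3 -c "
from h import *
o=env.get_obs();print(o['force'].round(2),o['wrist_torque'].round(2),o['qpos'][6])"
```

```text
time_s: 15.8
tool_pos: [0.5565, -0.232, 0.0845]
tool_rot: [179.9, 0.1, -7.7]
force: [-1.6, -0.3, 2.2]
grip_width: 0.0433
grasp_force: 20.0
[-1.57 -0.34  2.24] [ 0.1   0.04 -0.01] -84.0187636010621
time_s: 16.42
tool_pos: [0.557, -0.232, 0.0866]
tool_rot: [180.0, 0.0, 37.2]
force: [0.4, 0.5, -0.6]
grip_width: 0.0432
grasp_force: 20.0
[ 0.38  0.51 -0.61] [-0.17 -0.04  0.02] -41.322992757009985
```

```bash
for i in 1; do python3 -m jog '[{"dp":[0,0,-0.044],"twist":-10,"fingers":0.4},{"dp":[0,0,-0.089],"twist":-20,"fingers":0.4},{"dp":[0,0,-0.111],"twist":-25,"fingers":0.4}]' |grep -E 'force|pos|rot'; done
python3 -m jog '[{"dp":[0,0,-0.044],"twist":-10,"fingers":0.4},{"dp":[0,0,-0.089],"twist":-20,"fingers":0.4},{"dp":[0,0,-0.111],"twist":-25,"fingers":0.4}]'|grep -E 'force|pos|rot'
python3 -m jog '[{"dp":[0,0,-0.044],"twist":-10,"fingers":0.4},{"dp":[0,0,-0.089],"twist":-20,"fingers":0.4},{"dp":[0,0,-0.111],"twist":-25,"fingers":0.4}]'|grep -E 'force|pos|rot'
```

```text
tool_pos: [0.5572, -0.2319, 0.0877]
tool_rot: [180.0, 0.0, 62.2]
force: [-0.2, -0.3, -0.4]
grasp_force: 20.0
tool_pos: [0.5577, -0.2316, 0.0898]
tool_rot: [179.9, 0.0, 87.2]
force: [0.0, 0.8, 3.7]
grasp_force: 20.0
tool_pos: [0.5577, -0.2315, 0.0909]
tool_rot: [180.0, 0.1, 112.2]
force: [-1.0, 0.7, 4.5]
grasp_force: 20.0
```

```bash
python3 -m jog '[{"dp":[0,0,0],"twist":0,"fingers":0.4},{"dp":[0,0,0],"twist":0,"fingers":0.4}]' |grep -E 'force|pos'
python3 -m jog '[{"dp":[0,0,-0.05],"twist":0,"fingers":0.4},{"dp":[0,0,-0.1],"twist":0,"fingers":0.4},{"dp":[0,0,-0.1],"twist":0,"fingers":0.4},{"dp":[0,0,-0.1],"twist":0,"fingers":0.4}]' 25|grep -E 'force|pos'
```

```text
tool_pos: [0.5576, -0.2316, 0.0908]
force: [-0.2, 0.0, 4.6]
grasp_force: 20.0
tool_pos: [0.5577, -0.2316, 0.0912]
force: [0.3, -1.3, 4.6]
grasp_force: 25.0
```

```bash
python3 -m jog '[{"dp":[0,0,-0.05],"twist":0,"fingers":0.4},{"dp":[0,0,-0.1],"twist":0,"fingers":0.4},{"dp":[0,0,-0.15],"twist":0,"fingers":0.4},{"dp":[0,0,-0.15],"twist":0,"fingers":0.4}]' 25|grep -E 'force|pos'
```

```text
tool_pos: [0.5576, -0.2315, 0.0926]
force: [2.0, -1.8, 4.7]
grasp_force: 25.0
```

```bash
python3 -m jog '[{"dp":[0,0,-0.1],"twist":0,"fingers":0.4},{"dp":[0,0,-0.2],"twist":0,"fingers":0.4},{"dp":[0,0,-0.3],"twist":0,"fingers":0.4},{"dp":[0,0,-0.3],"twist":0,"fingers":0.4}]' 25|grep -E 'force|pos'
```

```text
tool_pos: [0.5574, -0.2313, 0.0955]
force: [2.4, -1.0, 4.2]
grasp_force: 25.0
```

```bash
python3 -m jog '[{"dp":[0,0,-0.8],"twist":0,"fingers":0.4},{"dp":[0,0,-1.8],"twist":0,"fingers":0.4},{"dp":[0,0,-2.8],"twist":0,"fingers":0.4},{"dp":[0,0,-3.8],"twist":0,"fingers":0.4},{"dp":[0,0,-4.8],"twist":0,"fingers":0.4},{"dp":[0,0,-5.8],"twist":0,"fingers":0.4},{"dp":[0,0,-6.6],"twist":0,"fingers":0.4},{"dp":[0,0,-6.6],"twist":0,"fingers":0.4}]' 25
python3 - <<'E'
from h import *
c=cam('scene'); cv2.imwrite('pics/lift.png',cv2.resize(c['pixels'][150:350,200:440],None,fx=3,fy=3))
E
```

```text
time_s: 20.3
tool_pos: [0.5578, -0.2313, 0.1622]
tool_rot: [180.0, 0.1, 112.0]
force: [-0.8, -0.1, -0.3]
grip_width: 0.0434
grasp_force: 25.0
```

View pics/lift.png

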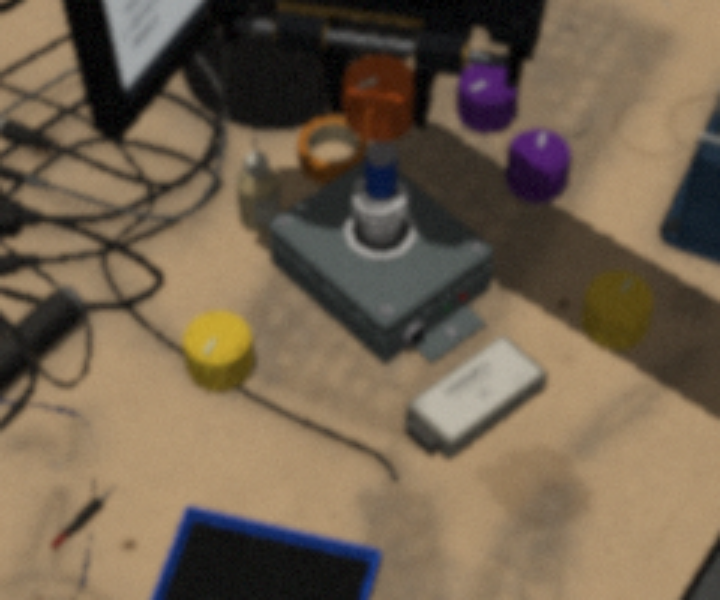

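The cap is held at crop position (380,95), and its rim is clear of the blue cell at (380,150). I'm moving to the tray.

```bash
python3 -m jog '[{"dp":[2.5,0.2,0],"twist":0,"fingers":0.4},{"dp":[6.5,0.5,0],"twist":0,"fingers":0.4},{"dp":[11,0.9,0],"twist":0,"fingers":0.4},{"dp":[16,1.3,0],"twist":0,"fingers":0.4},{"dp":[21,1.7,0],"twist":0,"fingers":0.4},{"dp":[25.5,2.1,0],"twist":0,"fingers":0.4},{"dp":[28.5,2.3,0],"twist":0,"fingers":0.4},{"dp":[28.5,2.3,0],"twist":0,"fingers":0.4}]' 25
python3 -m jog '[{"dp":[0,0,2],"twist":0,"fingers":0.4},{"dp":[0,0,5],"twist":0,"fingers":0.4},{"dp":[0,0,8],"twist":0,"fingers":0.4},{"dp":[0,0,11],"twist":0,"fingers":0.4},{"dp":[0,0,13],"twist":0,"fingers":0.4},{"dp":[0,0,14],"twist":0,"fingers":0.4},{"dp":[0,0,14],"twist":0,"fingers":0.4}]' 25
```

```text
time_s: 21.35
tool_pos: [0.4708, 0.0441, 0.1612]
tool_rot: [-180.0, 0.0, 112.3]
force: [0.6, -0.8, -0.9]
grip_width: 0.0428
grasp_force: 25.0
time_s: 22.22
tool_pos: [0.4715, 0.0411, 0.0209]
tool_rot: [-179.9, -0.0, 112.0]
force: [0.0, -0.3, -0.1]
grip_width: 0.0433
grasp_force: 25.0
```

Position (0.471,0.041) is the tray centre. I'm lowering gently by feel.

```bash
python3 -m jog '[{"dp":[0,0,0.3],"twist":0,"fingers":0.4},{"dp":[0,0,0.6],"twist":0,"fingers":0.4},{"dp":[0,0,0.9],"twist":0,"fingers":0.4},{"dp":[0,0,0.9],"twist":0,"fingers":0.4}]'|grep -E 'force|pos'
python3 -m jog '[{"dp":[0,0,0.1],"twist":0,"fingers":0.4},{"dp":[0,0,0.2],"twist":0,"fingers":0.4},{"dp":[0,0,0.2],"twist":0,"fingers":0.4}]'|grep -E 'force|pos'
```

```text
tool_pos: [0.4716, 0.0416, 0.0123]
force: [-0.1, 0.3, -0.3]
grasp_force: 25.0
tool_pos: [0.4717, 0.0416, 0.0103]
force: [-0.0, -0.3, -1.0]
grasp_force: 25.0
```

```bash
python3 -m jog '[{"dp":[0,0,0.1],"twist":0,"fingers":0.4},{"dp":[0,0,0.1],"twist":0,"fingers":0.4}]'|grep -E 'force|pos'
python3 -m jog '[{"dp":[0,0,0.1],"twist":0,"fingers":0.4},{"dp":[0,0,0.1],"twist":0,"fingers":0.4}]'|grep -E 'force|pos'
```

```text
tool_pos: [0.4717, 0.0416, 0.0093]
force: [-0.0, 0.6, -0.5]
grasp_force: 25.0
tool_pos: [0.4718, 0.0416, 0.0089]
force: [-2.3, 0.1, 6.6]
grasp_force: 25.0
```

Contact on the floor: 6.6 N at TCP z 0.009, as predicted. I'm releasing and retreating.

```bash
python3 -m jog '[{"dp":[0,0,-0.05],"twist":0,"fingers":0.48},{"dp":[0,0,-0.05],"twist":0,"fingers":0.55},{"dp":[0,0,-0.05],"twist":0,"fingers":0.65},{"dp":[0,0,-0.05],"twist":0,"fingers":0.75},{"dp":[0,0,-1],"twist":0,"fingers":0.8},{"dp":[0,0,-4],"twist":0,"fingers":0.8},{"dp":[0,0,-9],"twist":0,"fingers":0.8},{"dp":[0,0,-14],"twist":0,"fingers":0.8}]' 5
python3 -m jog '[{"dp":[0,0,-3],"twist":0,"fingers":0.8},{"dp":[0,0,-3],"twist":0,"fingers":0.8}]'
python3 - <<'E'
from h import *
c=cam('scene'); cv2.imwrite('pics/end.png',c['pixels'])
E
```

```text
time_s: 24.6
tool_pos: [0.4715, 0.042, 0.1502]
tool_rot: [180.0, -0.0, 112.1]
force: [0.7, -1.3, 0.4]
grip_width: 0.0701
grasp_force: 0.0
time_s: 24.85
tool_pos: [0.4736, 0.0419, 0.1812]
tool_rot: [179.8, 0.2, 112.0]
force: [0.5, 0.4, -1.6]
grip_width: 0.0697
grasp_force: 0.0
```

View pics/end.png

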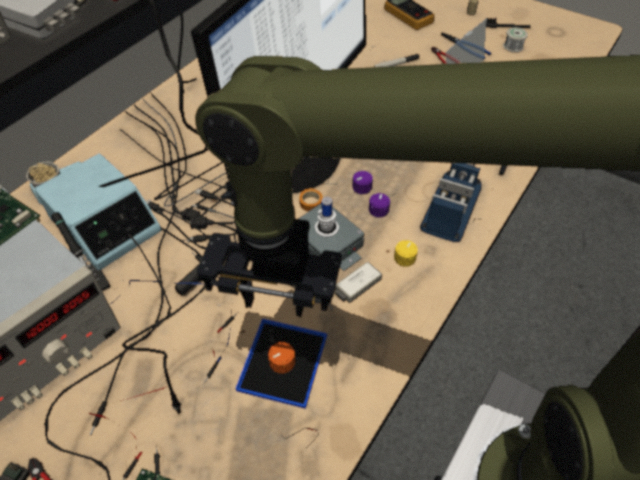

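The cap stands upright in the tray at (282,357). The pod and tape are unmoved, and the arm is clear.

```bash
python3 -c "
from cell import env
print(env.sign_off())"
```

```text
the job is handed in; nothing more can be done
None
```

The cap is unscrewed and stands upright, open side down, in the blue tray. The job was handed in at about 25 s; the highest force I read was about 7 N, and the last picture shows the pod and tape in place (the arm hid the bottle, which the gripper never went near).

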